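# Clear the cover, peel it off the tray stack and present it

### The job

Take the scraper block and with it sweep the three aluminium offcuts off the cover of the tray stack onto the bench (do not push them with the gripper), then stand the scraper back on its foot on the bench and let go of it. Then peel the sticking cover off by its pull tab, that corner well up first while the opposite corner is still seated, and finish holding the cover in the gripper, still and roughly level, centred over the cutting mat and about a hand's breadth or more above it. Leave the trays beneath and the other things on the bench where they are, and do not let go of the cover.

Things in the scene. Friction and masses are not known exactly. Their poses are not given: they have to be found in the camera images.
- stack: The stack: two nested black formed trays full of steel hardware, one loose, heavy unit (1.8 kg) standing on the bench, 140 (x) x 180 (y) x 55 mm high without the cover. Origin: centre of its underside; z up. Four sprung rubber beads inside its long (+-x) walls, 60 mm either side of the middle, grip the cover's skirt with about 2 N each: the cover sticks until drawn 10 mm or so out.
- cover_mid (a point): Centre of the stiff grey cover nested on the stack (about 90 g): flat plate 148 (x) x 188 (y) x 4 mm, with a 12 mm deep skirt below that sits inside the upper tray. The point is half-way through the plate, 57 mm above the bench when seated; plate top 2 mm above it. Axes: x along the short side, y the long side, z out of the top; seated, as the stack's.
- cover_tab (a point): Centre of the cover's upright pull tab, on an ear at the (-x, -y) corner, at (-75, -95) mm from cover_mid and 17 mm above it. The tab is 30 mm wide along the cover's diagonal (towards cover_far, 0.90 rad from cover x towards cover y), 10 mm thick across it, and rises 30 mm above the plate's top (15 mm above this point). Axes as the cover's.
- cover_far (a point): The cover's corner diagonally opposite the tab, at (+74, +94) mm from the cover's centre, half-way through the plate. Axes as the cover's.
- scraper_grip (a point): Centre of the grip of the wooden scraper block, which stands on its foot on the bench. Foot: 110 (x) x 30 (y) x 25 mm high, with the scraping edges along its two long sides; on its middle an upright grip 50 (x) x 24 (y) mm, from 25 to 67 mm above the underside. This point lies 46 mm above the underside, on the middle axis; z up. 160 g.
- scraper: The same scraper block; origin at the centre of its foot's underside, same axes.
- mat: Green cutting mat with a thin grid, fixed on the bench, 220 (x) x 170 (y) x 3 mm. Origin: centre of its underside. Left or right of the stack; the scraper stands on the other side.
- offcut0_mid (a point): Centre of one of the three sawn aluminium offcuts lying loose on the cover, each 24 (x) x 18 (y) x 9 mm, 11 g, lying flat.
- offcut1_mid (a point): Centre of one of the three sawn aluminium offcuts lying loose on the cover, each 24 (x) x 18 (y) x 9 mm, 11 g, lying flat.
- offcut2_mid (a point): Centre of one of the three sawn aluminium offcuts lying loose on the cover, each 24 (x) x 18 (y) x 9 mm, 11 g, lying flat.
- pet: Bystander: clear empty drinks bottle, 66 mm across, 200 mm tall, standing. Origin at its underside.
- glue: Bystander: small white glue jar, 56 mm across, 80 mm tall. Origin at its underside.
- knife: Bystander: yellow snap-blade knife lying flat, 130 mm handle, 14 mm high. Origin at its underside.
- driver: Bystander: screwdriver lying flat.
- cap: Bystander: white bottle cap, 30 mm across, 16 mm tall. Origin at its underside.
- wedge: Bystander: small wooden block, 90 x 45 x 28 mm. Origin at its underside.
- oilcan: Bystander: low grey tin, 60 mm across, 50 mm tall. Origin at its underside.

How it is judged:
By the outcome, as a careful person would: the job done as asked, in the order asked, and still so for the second after the job is handed in, while the arm keeps its last pose, push and grip.
It also fails if it takes over 64 s, if anything falls off the work surface, if the arm or the gripper's body presses on something with over 40 N, if the wrist force passes 120 N, or if a joint passes its speed limit or range.

### The arm

A 6-joint arm with a two-finger parallel gripper is mounted at the origin on the work surface. World frame = base frame: x ahead of the robot, y to its left, z up, the work surface at z = 0. Lengths are in m, angles in rad, forces in N, time in s.
With the tool pointing down it reaches from about 0.35 to 0.975 m from the base axis. Payload 4.9 kg.
Tool frame: the origin (TCP) lies between the finger pads; the fingertips stand 25 mm ahead of it and the grasp point (between the pads) lies 6 mm ahead of it; z points along the fingers, y is the line along which they close (so a half turn about z gives the same grasp; the last joint's range is limited). The gripper opens to 85 mm and grips with 20 to 120 N. Pads are 22 mm wide; open, the fingers measure 114 mm over their backs; the gripper's body (76 mm by 85 mm) begins 54 mm behind the grasp point. The pads swing forward as they close: fully open they stand 13 mm farther back than shut.
Start: joints at [1.216, 0.053, 1.613, -0, 1.476, -0.119], TCP at [0.146, 0.608, 0.256] pointing down, gripper open.
Joint ranges: [-3.01, 3.01], [-1.01, 2.22], [0.06, 2.58], [-1.02, 4.17], [0.09, 2.62], [-3.14, 3.14]. Speed limits (rad/s): [2.57, 2.57, 3.14, 3.14, 3.14, 3.14].

### API

Orientations are given as a unit quaternion [w, x, y, z].
In Python, from plant import manip gives the robot as it stands.
- The arm moves only by the shell command python3 -m inch 'ROWS'. ROWS is JSON, a list of rows, each a list of 3 entries, a list of its own where there are three numbers: the shift along the tool's x, y, z in m, then the turn, a rotation vector about the tool's x, y, z in rad, then the opening, from 0 (shut) to 1 (fully open). A call has 1 to 8 rows; each row shifts and turns the commanded pose from where the row before left it, along the tool's axes as they then stand; what a row does not reach is not made up. A row lasts 1/10 s, in which the tool goes at most 50 mm and 8.59 degrees, less where a joint would pass 70% of its speed; a pose out of reach is approached as far as the arm can. A call with a gripper value outside its range is refused whole. The fingers move at their own pace and stop on an object; the grip force is fixed at half the most. Time passes only in rows, so rows that do not move let the fingers close. It gives the time, the measured TCP pose, the force, the opening and the grip force at its end, in the units of the state.
- manip.state(): the state, without advancing time (a new reading comes with each control period).
- manip.grab_frame(name): name is "scene" or "top"; returns (picture, depth): 400x640x3 uint8, red, green, blue; 400x640 float32, m along the optical axis (not along the pixel's ray), 0 where there is no reading.
- manip.camera_params(name): a dict with "camera_matrix" (3x3 intrinsics, pixels), "rvec" (rotation vector, rad) and "tvec" (3), from world to camera coordinates, as OpenCV has them. Camera axes: x right, y down, z forward; pixel columns grow to the right and rows downward; lengths in m; the calibration is good to about 2 mm. A picture is of the moment at which its call begins. camera_params takes no time and is no camera call.
- manip.job_done(): hands the job in; it is judged then, once.
Trained networks look in the newest picture that a camera, given by its name, has taken for a name from the list of things; names that differ only in an ending like _2 or _b are one class to them, and where a whole thing is asked for, a point or a joint stands for the part that bears it (a point fixed in the world has none). Each returns a list of dicts, best first, with "score" (0 to 1); they miss things now and then, are a little off and sometimes report something else, mostly with a low value. They report only what shows in the picture. A call takes as long as a camera call.
- manip.look_for(camera, label): "point" ([x, y, z] in m, in world coordinates, good to about 4 mm: the middle of the surface that is visible of it).
The state is a dict: "time": time; "joint_pos": joint angles; "joint_vel": joint speeds; "joint_efforts": joint torques, N m; "tool_pos": TCP position; "tool_rot": TCP orientation; "contact_force": force on the tool from outside, world axes, zero at the start; "ft_torque": the same for the moment, N m; "gripper_width": opening from 0.0 (shut) to 1.0 (fully open); "grasp_force": force on a finger pad.
Only numpy, scipy, OpenCV 4.12 (cv2) and the standard library are available. Lean on these libraries where they do the work, as an engineer would, in place of code of your own. Each camera call takes 0.05 s, during which the arm holds its last target. There are 200 camera calls.

## Working session

There is one attempt and no reset: what is moved stays moved. The work goes in short steps, Python scripts to look and compute and a shell command to move; the robot and the scene stay as the last step left them, time stands still between calls to the robot, and variables do not carry over. Pictures are saved under pics/ and viewed, at most 10 in all, crops included, and the job is handed in when it is done.

```bash
ls; mkdir -p pics; python3 - <<'E'
from plant import manip
import cv2
print(manip.state())
for c in("scene","top"):
    im,d=manip.grab_frame(c); cv2.imwrite(f"pics/{c}0.png",im[:,:,::-1])
    for l in ["stack","cover_mid","cover_tab","cover_far","scraper_grip","scraper","mat","offcut0_mid","pet","glue","knife","driver","cap","wedge","oilcan"]:
        r=manip.look_for(c,l); print(c,l,[([round(float(v),3) for v in q["point"]],round(q["score"],2)) for q in r[:3]])
E
```

```text
pics
{'time': 0.0, 'joint_pos': array([ 1.21600376e+00,  5.33693478e-02,  1.61430863e+00,  3.15966391e-05,
        1.47602158e+00, -1.19048747e-01]), 'joint_vel': array([-5.89567863e-04,  1.11000607e-03, -9.30942251e-05,  1.55185679e-03,
       -2.89707843e-04,  1.43133464e-03]), 'joint_efforts': array([-1.38356147e-03, -3.93674541e+01, -3.70179033e+01, -2.47154003e-04,
        7.18211144e-03, -7.68696850e-06]), 'tool_pos': array([0.14579662, 0.6071581 , 0.2550465 ]), 'tool_rot': array([-2.62543042e-04,  1.17600587e-01,  9.93060417e-01, -1.02033456e-03]), 'contact_force': array([ 0.27001321, -0.34764413, -0.31597067]), 'ft_torque': array([ 0.04789213, -0.01969852,  0.02384748]), 'grasp_force': 0.0, 'gripper_width': 0.9959720539926364}
scene stack [([0.592, 0.121, 0.027], 0.94), ([0.502, 0.337, 0.027], 0.75)]
scene cover_mid [([0.559, 0.044, 0.058], 0.91), ([0.578, 0.071, 0.065], 0.58)]
scene cover_tab [([0.557, 0.043, 0.055], 0.82)]
scene cover_far [([0.559, 0.041, 0.064], 0.72)]
scene scraper_grip [([0.506, 0.342, 0.023], 0.72), ([0.556, 0.042, 0.057], 0.33)]
scene scraper [([0.503,
[... 499 characters left out ...]
487, 0.033, 0.032], 0.64), ([0.556, 0.032, 0.06], 0.53)]
top cover_mid [([0.553, 0.03, 0.06], 0.89)]
top cover_tab [([0.552, 0.027, 0.059], 0.67), ([0.769, -0.161, 0.085], 0.36)]
top cover_far [([0.553, 0.029, 0.059], 0.79), ([0.576, -0.011, 0.071], 0.54)]
top scraper_grip [([0.493, 0.335, 0.024], 0.64)]
top scraper [([0.495, 0.331, 0.023], 0.77)]
top mat [([0.445, -0.354, 0.004], 0.58)]
top offcut0_mid []
top pet [([0.777, 0.186, 0.128], 0.94)]
top glue [([0.771, -0.163, 0.081], 0.84)]
top knife [([0.685, 0.324, 0.009], 0.9)]
top driver [([0.332, 0.151, 0.02], 0.55)]
top cap [([0.739, 0.023, 0.017], 0.54)]
top wedge [([0.692, -0.319, 0.03], 0.72)]
top oilcan [([0.311, -0.156, 0.048], 0.67)]
```

View pics/top0.png

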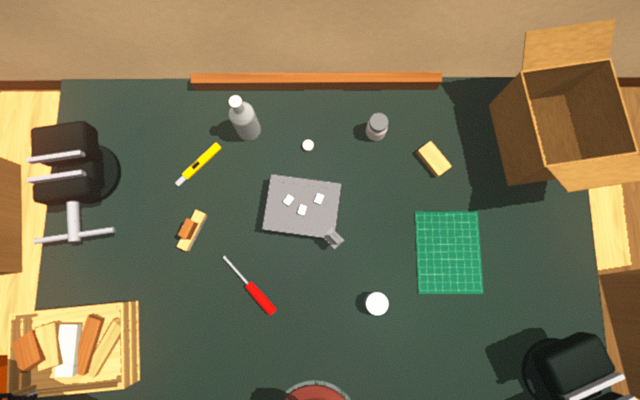

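View pics/scene0.png

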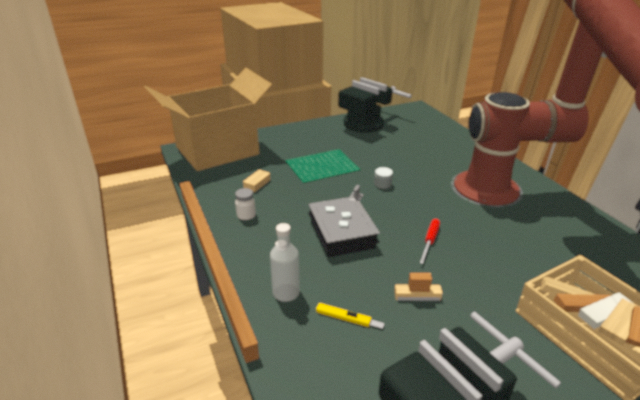

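The top view shows the grey cover at about (302,207) with its tab at (333,238) and three white offcuts at (289,200), (302,210) and (319,199). The scraper is at (191,230) and the mat at (448,252). The scene view agrees, and the arm is clear of everything. Next I'll get precise poses from the depth cloud.

```bash
cat > h.py <<'E'
import numpy as np,cv2
from plant import manip
from scipy.spatial.transform import Rotation as R
def cloud(c):
    im,d=manip.grab_frame(c); p=manip.camera_params(c); K=np.array(p["camera_matrix"]).reshape(3,3)
    Rm=cv2.Rodrigues(np.array(p["rvec"],float))[0]; t=np.array(p["tvec"],float).ravel()
    v,u=np.mgrid[:d.shape[0],:d.shape[1]]
    P=np.stack([(u-K[0,2])/K[0,0]*d,(v-K[1,2])/K[1,1]*d,d],-1)
    W=(P-t)@Rm; W[d<=0]=np.nan
    return im,W
def box(W,lo,hi,m=None):
    k=np.all((W>lo)&(W<hi),-1)
    return W[k if m is None else k&m]
def rect(P):
    (c,s,a)=cv2.minAreaRect((P[:,:2]*1000).astype(np.float32)); return np.round(c,1),np.round(s,1),round(a,1),len(P),np.round(np.median(P[:,2])*1000,1)
E
cat > m.py <<'E'
from h import *
for c in("top","scene"):
    im,W=cloud(c); hsv=cv2.cvtColor(im,cv2.COLOR_RGB2HSV)
    print(c,"bench z",np.nanmedian(box(W,[.3,-.2,-.02],[.7,.4,.02])[:,2]))
    print("cover",rect(box(W,[.44,-.12,.053],[.68,.17,.0635])))
    o=np.all((W>[.47,-.06,.0645])&(W<[.64,.13,.08]),-1).astype(np.uint8)
    n,l,s,ce=cv2.connectedComponentsWithStats(o)
    for i in range(1,n):
        if s[i,4]>8: print(" off",rect(W[l==i]))
    print("tab",rect(box(W,[.42,-.12,.072],[.52,-.03,.1])))
    print("foot",rect(box(W,[.4,.25,.018],[.6,.42,.03])))
    print("grip",rect(box(W,[.4,.25,.055],[.6,.42,.08])))
    print("mat",rect(box(W,[.25,-.55,-.02],[.65,-.2,.02],(hsv[...,0]>60)&(hsv[...,0]<90)&(hsv[...,1]>140)&(hsv[...,2]>85))))
E
python3 m.py
```

```text
top bench z -4.603904800555122e-06
cover (array([545.4,  21.4]), array([213.1, 171.1]), 82.0, 3826, np.float64(59.0))
 off (array([573.2,  67.4]), array([18. , 23.6]), 55.9, 64, np.float64(67.6))
 off (array([576.7, -12.2]), array([17.5, 23.7]), 68.0, 61, np.float64(67.9))
 off (array([547.1,  31.2]), array([17.5, 23.5]), 73.6, 61, np.float64(67.8))
tab (array([470.8, -51.6]), array([29.9,  9.1]), 43.7, 54, np.float64(88.8))
foot (array([499.2, 330.2]), array([ 30.5, 109.9]), 65.3, 294, np.float64(24.4))
grip (array([499.2, 330.3]), array([25.5, 49. ]), 63.9, 202, np.float64(66.4))
mat (array([ 444.9, -358.3]), array([171.1, 219.5]), 90.0, 4585, np.float64(3.6))
scene bench z 0.0005132186328176122
cover (array([544.9,  26. ]), array([216.2, 170.9]), 81.3, 2007, np.float64(59.2))
 off (array([477.9, -38.9]), array([7.3, 9.5]), 60.6, 17, np.float64(71.4))
 off (array([575.3,  -9.6]), array([22.4, 23. ]), 64.9, 42, np.float64(67.8))
 off (array([546.6,  35.7]), array([19.1, 23.1]), 67.0, 40, np.float64(67.4))
 off (array([571.7,  69.9]), array([24. , 23.4]), 53.0, 43, np.float64(67.5))
tab (array([471.4, -47.4]), array([34.7, 10.6]), 44.9, 41, np.float64(86.1))
foot (array([499.1, 335.8]), array([ 33.7, 109.8]), 65.1, 339, np.float64(25.0))
grip (array([499.1, 334.9]), array([26.9, 49.3]), 65.6, 220, np.float64(66.1))
mat (array([ 443.9, -354.7]), array([221.5, 174.3]), 1.4, 1248, np.float64(3.2))
```

```bash
cat > to.py <<'E'
# usage: to.py x y z(mm) yangle(deg): turn about tool z first, then shift in tool axes; tool assumed/brought upright
from h import *; import sys
x,y,z,a=map(float,sys.argv[1:]); s=manip.state(); q=np.array(s["tool_rot"])
r=R.from_quat(q[[1,2,3,0]]); a=np.radians(a)
ya=np.array([np.cos(a),np.sin(a),0]); 
if ya@r.as_matrix()[:,1]<0: ya=-ya
za=np.array([0,0,-1.]); T=R.from_matrix(np.stack([np.cross(ya,za),ya,za],1))
print("turn",np.round((r.inv()*T).as_rotvec(),4),"shift mm",np.round(T.inv().apply(np.array([x,y,z])-1000*np.array(s["tool_pos"])),1),"t",s["time"],"pos",np.round(s["tool_pos"],4),"w",round(s["gripper_width"],3),"F",np.round(s["contact_force"],1),round(s["grasp_force"],1))
E
python3 -m inch '[[[0,0,0],[0,0,0.0975],1],[[0,0,0],[0,0,0.0975],1],[[-0.036,-0.0085,0.008],[0,0,0],1],[[-0.036,-0.0085,0.008],[0,0,0],1],[[-0.036,-0.0085,0.008],[0,0,0],1],[[-0.036,-0.0085,0.008],[0,0,0],1],[[-0.036,-0.0085,0.008],[0,0,0],1],[[-0.036,-0.0085,0.008],[0,0,0],1]]'
python3 -m inch '[[[-0.036,-0.0085,0.008],[0,0,0],1],[[-0.036,-0.0085,0.008],[0,0,0],1],[[-0.036,-0.0085,0.008],[0,0,0],1],[[-0.036,-0.0085,0.008],[0,0,0],1],[[-0.036,-0.0085,0.008],[0,0,0],1],[[-0.036,-0.0085,0.008],[0,0,0],1],[[0,0,0],[0,0,0],1]]'
python3 to.py 499.1 332.6 56 65.3
```

```text
time: 2.5
tool_pos: [0.322, 0.4702, 0.2082]
tool_rot: [0.0, 0.214, 0.977, 0.0]
contact_force: [0.1, 0.3, -0.4]
gripper_width: 1.001
grasp_force: 0.0
time: 3.2
tool_pos: [0.4982, 0.3317, 0.1591]
tool_rot: [-0.0, 0.216, 0.976, -0.001]
contact_force: [-0.9, -0.3, 0.9]
gripper_width: 1.002
grasp_force: 0.0
turn [-0.0018  0.0001 -0.0043] shift mm [ -0.4   1.2 103.1] t 3.2 pos [0.4982 0.3317 0.1591] w 1.002 F [-0.9 -0.3  0.9] 0.0
```

```bash
python3 -m inch '[[[0,0.001,0.03],[0,0,0],1],[[0,0,0.03],[0,0,0],1],[[0,0,0.02],[0,0,0],1],[[0,0,0.015],[0,0,0],1],[[0,0,0.008],[0,0,0],1],[[0,0,0],[0,0,0],1],[[0,0,0],[0,0,0],0.5],[[0,0,0],[0,0,0],0.2]]'
python3 -m inch '[[[0,0,0],[0,0,0],0],[[0,0,0],[0,0,0],0],[[0,0,0],[0,0,0],0],[[0,0,0],[0,0,0],0],[[0,0,0],[0,0,0],0]]'
python3 - <<'E'
from h import *
im,W=cloud("scene"); cv2.imwrite("pics/g1.png",cv2.resize(im[200:360,320:520,::-1],(800,600)))
E
```

```text
time: 4.0
tool_pos: [0.4973, 0.3361, 0.0589]
tool_rot: [0.001, 0.214, 0.977, 0.001]
contact_force: [0.7, 1.3, -0.0]
gripper_width: 0.69
grasp_force: 0.0
time: 4.5
tool_pos: [0.4967, 0.3356, 0.0579]
tool_rot: [0.0, 0.214, 0.977, 0.0]
contact_force: [-1.2, -1.0, 3.9]
gripper_width: 0.27
grasp_force: 62.5
```

View pics/g1.png

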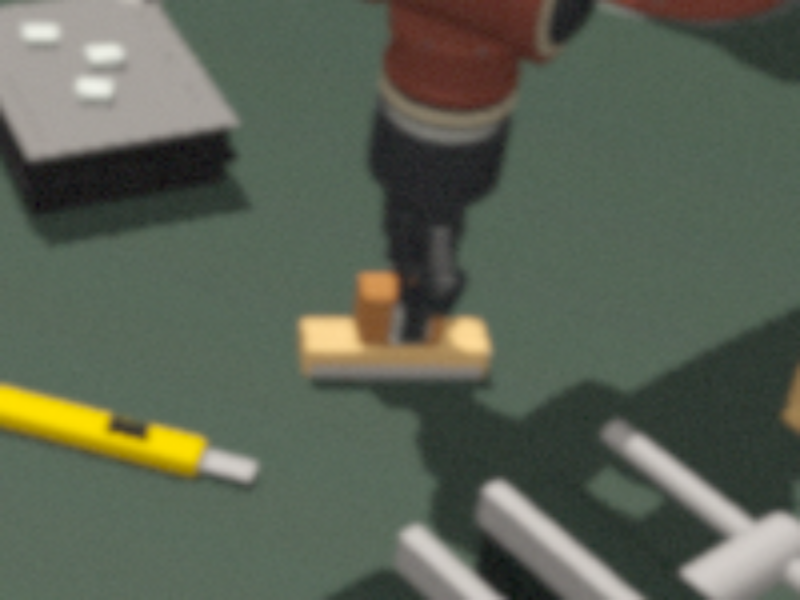

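The picture shows the fingers holding the grip, slightly to the right of its middle at about (415,310), with the foot flat on the bench. Now I'll lift it.

```bash
python3 -m inch '[[[0,0,-0.015],[0,0,0],0],[[0,0,-0.03],[0,0,0],0],[[0,0,-0.04],[0,0,0],0],[[0,0,-0.04],[0,0,0],0],[[0,0,-0.015],[0,0,0],0],[[0,0,0],[0,0,-0.1],0],[[0,0,0],[0,0,-0.1],0],[[0,0,0],[0,0,-0.09],0]]'
python3 to.py 570.7 115.1 160 82
```

```text
time: 5.35
tool_pos: [0.4957, 0.3352, 0.1961]
tool_rot: [-0.001, 0.068, 0.998, -0.0]
contact_force: [0.1, 0.3, -1.7]
gripper_width: 0.272
grasp_force: 62.1
turn [-0.001  -0.0016  0.0027] shift mm [-104.9 -207.5   36.1] t 5.35 pos [0.4957 0.3352 0.1961] w 0.272 F [ 0.1  0.3 -1.7] 62.1
```

```bash
python3 -m inch '[[[-0.015,-0.03,0.002],[0,0,0],0],[[-0.015,-0.03,0.005],[0,0,0],0],[[-0.015,-0.03,0.005],[0,0,0],0],[[-0.015,-0.03,0.006],[0,0,0],0],[[-0.015,-0.03,0.006],[0,0,0],0],[[-0.015,-0.03,0.006],[0,0,0],0],[[-0.015,-0.0275,0.006],[0,0,0],0],[[0,0,0],[0,0,0],0]]'
python3 to.py 570.7 115.1 120 82
python3 - <<'E'
from h import *
for c in ("scene","top"):
    im,W=cloud(c); 
    k=np.all((W>[.5,.07,.09])&(W<[.66,.16,.13]),-1); print(c,"foot",rect(W[k]),np.round(np.nanmin(W[k],0),3))
    if c=="scene":cv2.imwrite("pics/g2.png",cv2.resize(im[150:290,250:425,::-1],(750,600)))
E
```

```text
time: 6.15
tool_pos: [0.5708, 0.1121, 0.1589]
tool_rot: [-0.002, 0.072, 0.997, -0.001]
contact_force: [0.2, -0.0, -2.6]
gripper_width: 0.273
grasp_force: 61.9
turn [-0.0018 -0.0032 -0.0053] shift mm [ 0.5  2.9 38.9] t 6.15 pos [0.5708 0.1121 0.1589] w 0.273 F [ 0.2 -0.  -2.6] 61.9
scene foot (array([573.9, 115. ]), array([ 35.4, 111.2]), 82.9, 486, np.float64(120.6)) [0.518 0.092 0.1  ]
top foot (array([545.2, 121.6]), array([17.8, 17.9]), 87.9, 47, np.float64(126.4)) [0.536 0.113 0.123]
```

View pics/g2.png

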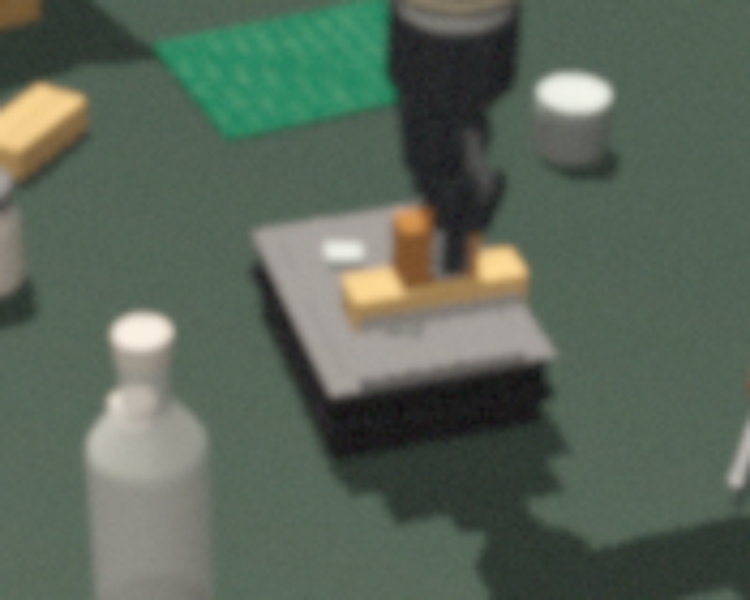

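The foot is over the +y end of the cover at about (435,285), with the offcuts on its far side. Now I'll lower it.

```bash
python3 -m inch '[[[0,0.003,0.015],[0,0.003,-0.005],0],[[0,0,0.012],[0,0,0],0],[[0,0,0.007],[0,0,0],0],[[0,0,0.003],[0,0,0],0],[[0,0,0],[0,0,0],0]]'
python3 to.py 570.7 115.1 119 82
python3 - <<'E'
from h import *
im,W=cloud("scene")
for lo,hi in((.525,.54),(.56,.575),(.605,.62)):
    P=box(W,[lo,.08,.05],[hi,.15,.1]); P=P[P[:,2]>.065]; print(lo,len(P),np.round([P[:,2].min(),np.percentile(P[:,2],10),np.percentile(P[:,2],90)],4))
E
```

```text
time: 6.75
tool_pos: [0.5709, 0.1187, 0.1233]
tool_rot: [-0.002, 0.068, 0.998, -0.0]
contact_force: [0.5, 0.3, -2.4]
gripper_width: 0.271
grasp_force: 62.0
turn [-0.0003 -0.0046  0.0045] shift mm [-0.3 -3.6  4.3] t 6.75 pos [0.5709 0.1187 0.1233] w 0.271 F [ 0.5  0.3 -2.4] 62.0
0.525 72 [0.0653 0.0721 0.0916]
0.56 47 [0.0658 0.0709 0.0917]
0.605 78 [0.0661 0.0727 0.0915]
```

```bash
python3 -m inch '[[[0,0,0.003],[0,0,0],0],[[0,0,0.002],[0,0,0],0],[[0,0,0],[0,0,0],0]]'
python3 to.py 570.7 115.1 119 82
```

```text
time: 7.1
tool_pos: [0.5714, 0.1183, 0.1192]
tool_rot: [-0.002, 0.068, 0.998, 0.0]
contact_force: [0.7, 0.1, -0.9]
gripper_width: 0.269
grasp_force: 62.0
turn [-0.0001 -0.0032  0.0037] shift mm [ 0.3 -3.2  0.2] t 7.1 pos [0.5714 0.1183 0.1192] w 0.269 F [ 0.7  0.1 -0.9] 62.0
```

```bash
python3 -m inch '[[[0,-0.006,0],[0,0,0],0],[[0,-0.012,0],[0,0,0],0],[[0,-0.015,0],[0,0,0],0],[[0,-0.015,0],[0,0,0],0],[[0,-0.015,0],[0,0,0],0],[[0,-0.015,0],[0,0,0],0]]'
python3 to.py 558 36 119 82
python3 -m inch '[[[0,-0.015,0],[0,0,0],0],[[0,-0.015,0],[0,0,0],0],[[0,-0.015,0],[0,0,0],0],[[0,-0.015,0],[0,0,0],0],[[0,-0.018,0],[0,0,0],0],[[0,-0.02,0],[0,0,0],0],[[0,-0.022,0],[0,0,0],0],[[0,-0.01,0],[0,0,0],0]]'
python3 to.py 558 36 119 82
python3 - <<'E'
from h import *
for c in("scene","top"):
    im,W=cloud(c); cv2.imwrite(f"pics/s_{c}.png",im[:,:,::-1])
a=cv2.imread("pics/s_scene.png")[140:290,250:450];b=cv2.imread("pics/s_top.png")[140:290,240:440]
cv2.imwrite("pics/sw.png",np.vstack([cv2.resize(a,(400,300)),cv2.resize(b,(400,300))]))
E
```

```text
time: 7.7
tool_pos: [0.5608, 0.0394, 0.1194]
tool_rot: [-0.001, 0.068, 0.998, 0.0]
contact_force: [0.2, -0.0, -1.0]
gripper_width: 0.277
grasp_force: 62.1
turn [-0.     -0.0028  0.0031] shift mm [ 2.3 -3.7  0.4] t 7.7 pos [0.5608 0.0394 0.1194] w 0.277 F [ 0.2 -0.  -1. ] 62.1
time: 8.5
tool_pos: [0.5431, -0.0897, 0.1193]
tool_rot: [-0.002, 0.069, 0.998, -0.0]
contact_force: [1.1, 0.5, -1.3]
gripper_width: 0.267
grasp_force: 62.0
turn [-0.0004 -0.003   0.0023] shift mm [  2.7 126.6   0.3] t 8.5 pos [ 0.5431 -0.0897  0.1193] w 0.267 F [ 1.1  0.5 -1.3] 62.0
```

View pics/sw.png

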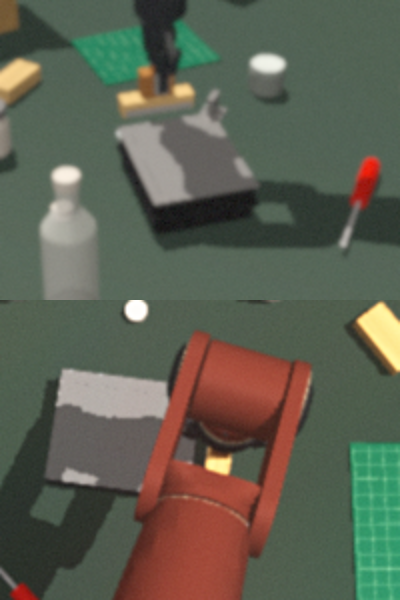

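The cover is clear of offcuts in both views, with the scraper just past the -y edge. I'll raise the scraper and carry it back to its old spot.

```bash
python3 -m inch '[[[0,-0.005,-0.02],[0,0,0],0],[[0,0,-0.03],[0,0,0],0],[[0,0.02,-0.02],[0,0,0],0],[[0.005,0.035,-0.01],[0,0,0],0],[[0.01,0.04,0],[0,0,0],0],[[0.01,0.04,0],[0,0,0],0],[[0.01,0.04,0],[0,0,0],0],[[0.01,0.04,0],[0,0,0],0]]'
python3 -m inch '[[[0.01,0.04,0],[0,0,0.06],0],[[0.01,0.04,0],[0,0,0.06],0],[[0.01,0.04,0],[0,0,0.06],0],[[0.01,0.04,0],[0,0,0.06],0],[[0.005,0.03,0],[0,0,0.05],0],[[0,0,0],[0,0,0],0]]'
python3 to.py 497 335.6 90 65.3
python3 - <<'E'
from h import *
im,W=cloud("top"); hsv=cv2.cvtColor(im,cv2.COLOR_RGB2HSV)
cv2.imwrite("pics/t3.png",cv2.resize(im[150:300,230:430,::-1],(800,600)))
im,W=cloud("scene")
P=box(W,[.4,.24,.05],[.65,.45,.2]);k=P[:,2]<.125
print(rect(P[k]),np.nanmin(P[:,2]))
E
```

```text
time: 9.4
tool_pos: [0.5268, 0.1288, 0.1995]
tool_rot: [-0.001, 0.067, 0.998, 0.0]
contact_force: [2.1, -0.1, -2.4]
gripper_width: 0.274
grasp_force: 62.0
time: 10.0
tool_pos: [0.53, 0.3247, 0.1994]
tool_rot: [-0.002, 0.209, 0.978, 0.001]
contact_force: [0.0, -1.1, -1.3]
gripper_width: 0.274
grasp_force: 62.0
turn [ 0.0004 -0.0037  0.0098] shift mm [ 34.5  -3.8 109.4] t 10.0 pos [0.53   0.3247 0.1994] w 0.274 F [ 0.  -1.1 -1.3] 62.0
(array([0., 0.]), array([0., 0.]), 0.0, 0, np.float64(nan)) 0.14303455264369094
  return _methods._mean(a, axis=axis, dtype=dtype,
  ret = ret.dtype.type(ret / rcount)
```

View pics/t3.png

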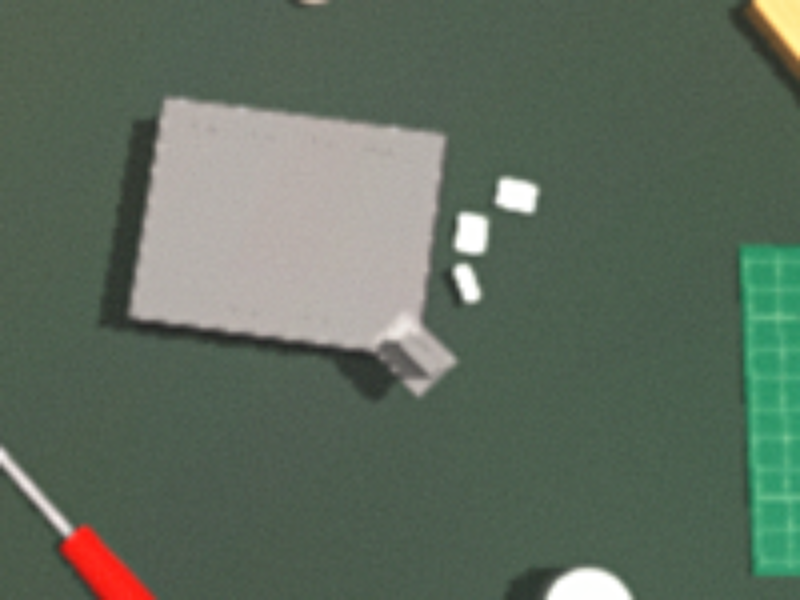

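All three offcuts are on the bench at about (517,195), (470,233) and (466,283) in the crop, and the cover is empty and unmoved. Now I'll set the scraper down.

```bash
python3 -m inch '[[[0.017,-0.002,0.03],[0,0,0.005],0],[[0.0175,-0.002,0.04],[0,0,0.005],0],[[0,0,0.035],[0,0,0],0],[[0,0,0.02],[0,0,0],0],[[0,0,0.01],[0,0,0],0],[[0,0,0],[0,0,0],0]]'
python3 to.py 497 335.6 58 65.3
```

```text
time: 10.7
tool_pos: [0.4963, 0.3301, 0.0632]
tool_rot: [-0.003, 0.217, 0.976, -0.001]
contact_force: [0.3, 0.7, -1.6]
gripper_width: 0.272
grasp_force: 62.0
turn [-0.0033 -0.0048 -0.0055] shift mm [1.7 5.3 5.2] t 10.7 pos [0.4963 0.3301 0.0632] w 0.272 F [ 0.3  0.7 -1.6] 62.0
```

```bash
python3 -m inch '[[[0.001,0.004,0.002],[-0.003,-0.004,0],0],[[0,0,0.002],[0,0,0],0],[[0,0,0.001],[0,0,0],0],[[0,0,0.0005],[0,0,0],0],[[0,0,0],[0,0,0],0]]'
python3 to.py 497 335.6 58 65.3
```

```text
time: 11.2
tool_pos: [0.4982, 0.3355, 0.0595]
tool_rot: [0.001, 0.216, 0.976, 0.001]
contact_force: [-0.2, -0.0, -2.1]
gripper_width: 0.27
grasp_force: 62.0
turn [ 0.0026  0.0015 -0.0046] shift mm [ 1.1 -0.4  1.5] t 11.2 pos [0.4982 0.3355 0.0595] w 0.27 F [-0.2 -0.  -2.1] 62.0
```

```bash
python3 -m inch '[[[0,0,0.0015],[0,0,0],0],[[0,0,0.0005],[0,0,0],0],[[0,0,0],[0,0,0],0]]'
python3 to.py 497 335.6 58 65.3
```

```text
time: 11.5
tool_pos: [0.4984, 0.3356, 0.0579]
tool_rot: [0.001, 0.216, 0.976, 0.001]
contact_force: [-0.9, -1.5, 3.1]
gripper_width: 0.272
grasp_force: 62.7
turn [ 0.0026  0.0016 -0.0047] shift mm [ 1.3 -0.6 -0.1] t 11.5 pos [0.4984 0.3356 0.0579] w 0.272 F [-0.9 -1.5  3.1] 62.7
```

```bash
python3 -m inch '[[[0,0,0],[0,0,0],0.5],[[0,0,0],[0,0,0],1],[[0,0,0],[0,0,0],1],[[0,0,0],[0,0,0],1],[[0,0,0],[0,0,0],1],[[0,0,-0.02],[0,0,0],1],[[0,0,-0.04],[0,0,0],1],[[0,0,-0.045],[0,0,0],1]]'
python3 -m inch '[[[0,0,-0.03],[0,0,0],1],[[0,0,0],[0,0,0.14],1],[[0,0,0],[0,0,0.14],1],[[0,0,0],[0,0,0.14],1],[[0,0,0],[0,0,0.14],1],[[0,0,0],[0,0,0.14],1],[[0,0,0],[0,0,0.14],1],[[0,0,0],[0,0,0.14],1]]'
python3 -m inch '[[[0,0,0],[0,0,0.14],1],[[0,0,0],[0,0,0.14],1],[[0,0,0],[0,0,0.14],1],[[0,0,0],[0,0,0.14],1],[[0,0,0],[0,0,0.14],1],[[0,0,0],[0,0,0.14],1],[[0,0,0],[0,0,0.14],1],[[0,0,0],[0,0,0],1]]'
python3 to.py 471.1 -47.5 150 133.6
python3 - <<'E'
from h import *
im,W=cloud("scene"); 
print("foot",rect(box(W,[.4,.25,.018],[.6,.42,.03])));print("grip",rect(box(W,[.4,.25,.055],[.6,.42,.08])))
print(np.round(manip.state()["joint_pos"],2))
E
```

```text
time: 12.3
tool_pos: [0.4965, 0.3346, 0.1612]
tool_rot: [-0.001, 0.216, 0.976, -0.0]
contact_force: [0.1, 0.6, 0.2]
gripper_width: 0.998
grasp_force: 0.0
time: 13.1
tool_pos: [0.4977, 0.3352, 0.192]
tool_rot: [0.0, 0.652, 0.758, 0.001]
contact_force: [-0.1, -0.8, 0.6]
gripper_width: 1.003
grasp_force: 0.0
time: 13.9
tool_pos: [0.4977, 0.3352, 0.192]
tool_rot: [-0.0, 0.931, 0.364, 0.001]
contact_force: [0.2, 0.6, 0.2]
gripper_width: 0.999
grasp_force: 0.0
turn [ 0.0002 -0.0022 -0.0149] shift mm [-283.1  258.8   42. ] t 13.9 pos [0.4977 0.3352 0.192 ] w 0.999 F [0.2 0.6 0.2] 0.0
foot (array([500.5, 335.8]), array([ 33.9, 110.4]), 66.1, 355, np.float64(24.9))
grip (array([500.9, 335.5]), array([28.4, 50.3]), 65.0, 226, np.float64(66.5))
[0.47 0.04 1.74 0.   1.36 1.29]
```

```bash
python3 -m inch '[[[-0.018,0.016,0],[0,0,-0.015],1],[[-0.03,0.027,0],[0,0,0],1],[[-0.03,0.027,0],[0,0,0],1],[[-0.03,0.027,0],[0,0,0],1],[[-0.03,0.027,0],[0,0,0],1],[[-0.03,0.027,0],[0,0,0],1],[[-0.03,0.027,0],[0,0,0],1],[[-0.03,0.027,0.01],[0,0,0],1]]'
python3 -m inch '[[[-0.03,0.027,0.01],[0,0,0],1],[[-0.017,0.016,0.01],[0,0,0],1],[[-0.008,0.011,0.012],[0,0,0],1],[[0,0,0],[0,0,0],1]]'
python3 to.py 471.1 -47.5 88 133.6
python3 - <<'E'
from h import *
im,W=cloud("scene"); cv2.imwrite("pics/t4.png",cv2.resize(im[150:270,270:430,::-1],(800,600)))
im,W=cloud("top");print("tab",rect(box(W,[.42,-.12,.072],[.52,-.03,.093])))
E
```

```text
time: 14.75
tool_pos: [0.4743, 0.028, 0.1833]
tool_rot: [0.001, 0.928, 0.373, 0.003]
contact_force: [2.2, -0.6, -1.3]
gripper_width: 1.0
grasp_force: 0.0
time: 15.15
tool_pos: [0.4701, -0.0481, 0.1476]
tool_rot: [-0.001, 0.929, 0.371, -0.0]
contact_force: [-0.8, 0.7, -0.1]
gripper_width: 1.002
grasp_force: 0.0
turn [-0.0026 -0.0007 -0.001 ] shift mm [ 1.1  0.2 59.6] t 15.15 pos [ 0.4701 -0.0481  0.1476] w 1.002 F [-0.8  0.7 -0.1] 0.0
tab (array([0., 0.]), array([0., 0.]), 0.0, 0, np.float64(nan))
  return _methods._mean(a, axis=axis, dtype=dtype,
  ret = ret.dtype.type(ret / rcount)
```

View pics/t4.png

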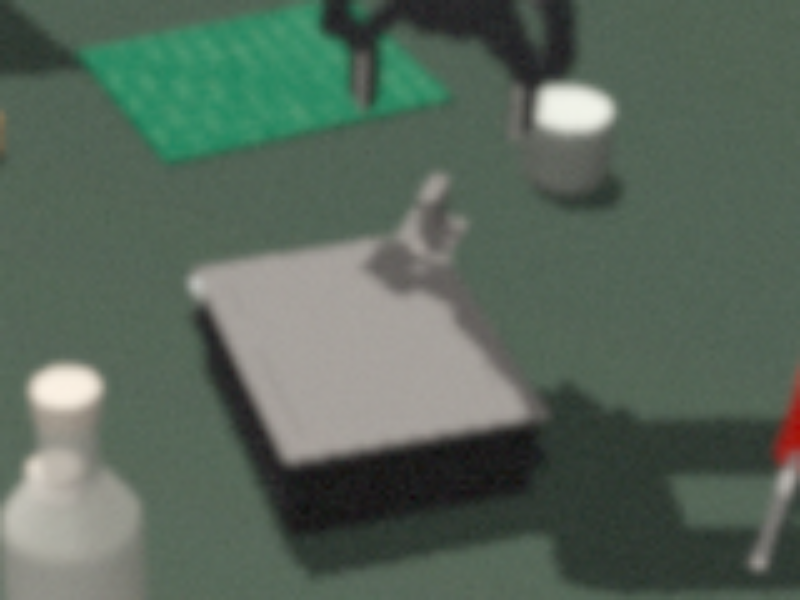

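The open fingers are at about (365,85) and (522,110), straddling the tab at (437,200) on its midline. Now I'll descend and grip.

```bash
python3 -m inch '[[[0.001,0,0.02],[0,0,0],1],[[0,0,0.02],[0,0,0],1],[[0,0,0.013],[0,0,0],1],[[0,0,0.006],[0,0,0],1],[[0,0,0],[0,0,0],0.5],[[0,0,0],[0,0,0],0],[[0,0,0],[0,0,0],0],[[0,0,0],[0,0,0],0]]'
python3 -m inch '[[[0,0,0],[0,0,0],0],[[0,0,0],[0,0,0],0],[[0,0,0],[0,0,0],0]]'
python3 to.py 471.1 -47.5 88 133.6
```

```text
time: 16.05
tool_pos: [0.4725, -0.0468, 0.0914]
tool_rot: [0.0, 0.929, 0.371, 0.002]
contact_force: [1.0, -0.1, 0.6]
gripper_width: 0.332
grasp_force: 0.0
time: 16.35
tool_pos: [0.4726, -0.047, 0.0913]
tool_rot: [0.0, 0.929, 0.371, 0.002]
contact_force: [0.2, -1.6, 2.1]
gripper_width: 0.102
grasp_force: 59.5
turn [ 0.0019 -0.0031 -0.0005] shift mm [-1.4 -0.7  3.3] t 16.35 pos [ 0.4726 -0.047   0.0913] w 0.102 F [ 0.2 -1.6  2.1] 59.5
```

```bash
python3 -m inch '[[[0,0,0],[0,0,0],0.4],[[0,0,0],[0,0,0],0.4],[[0,0,0.002],[0,0,0],0.4],[[0,0,0.0015],[0,0,0],0.4],[[0,0,0],[0,0,0],0],[[0,0,0],[0,0,0],0],[[0,0,0],[0,0,0],0],[[0,0,0],[0,0,0],0]]'
python3 to.py 471.1 -47.5 88 133.6
```

```text
time: 17.15
tool_pos: [0.472, -0.0467, 0.0869]
tool_rot: [-0.0, 0.929, 0.371, 0.001]
contact_force: [0.5, -0.7, -1.7]
gripper_width: 0.104
grasp_force: 60.0
turn [ 0.0005 -0.0024 -0.0004] shift mm [-1.2 -0.  -1.1] t 17.15 pos [ 0.472  -0.0467  0.0869] w 0.104 F [ 0.5 -0.7 -1.7] 60.0
```

```bash
python3 -m inch '[[[0.0003,0,-0.0024],[0,-0.01,0],0],[[0.0006,0,-0.0048],[0,-0.02,0],0],[[0.0006,0,-0.0048],[0,-0.02,0],0],[[0.0006,0,-0.0048],[0,-0.02,0],0],[[0.0006,0,-0.0048],[0,-0.02,0],0]]'
python3 -m inch '[[[0.0006,0,-0.0048],[0,-0.02,0],0],[[0.0006,0,-0.0048],[0,-0.02,0],0],[[0.0006,0,-0.0048],[0,-0.02,0],0],[[0.0006,0,-0.0048],[0,-0.02,0],0],[[0.0006,0,-0.0048],[0,-0.02,0],0],[[0,0,0],[0,0,0],0]]'
python3 - <<'E'
from h import *
im,W=cloud("scene"); cv2.imwrite("pics/p5.png",cv2.resize(im[150:270,270:430,::-1],(800,600)))
print(rect(box(W,[.59,.05,.03],[.68,.16,.2])))
E
```

```text
time: 17.65
tool_pos: [0.4742, -0.0441, 0.109]
tool_rot: [0.017, 0.927, 0.371, -0.042]
contact_force: [-1.0, 0.7, -0.5]
gripper_width: 0.107
grasp_force: 60.1
time: 18.25
tool_pos: [0.4795, -0.0399, 0.1327]
tool_rot: [0.035, 0.924, 0.37, -0.087]
contact_force: [-2.2, -0.3, -0.7]
gripper_width: 0.104
grasp_force: 60.1
(array([616.2,  89.2]), array([52.1, 78.5]), 0.1, 581, np.float64(65.2))
```

View pics/p5.png

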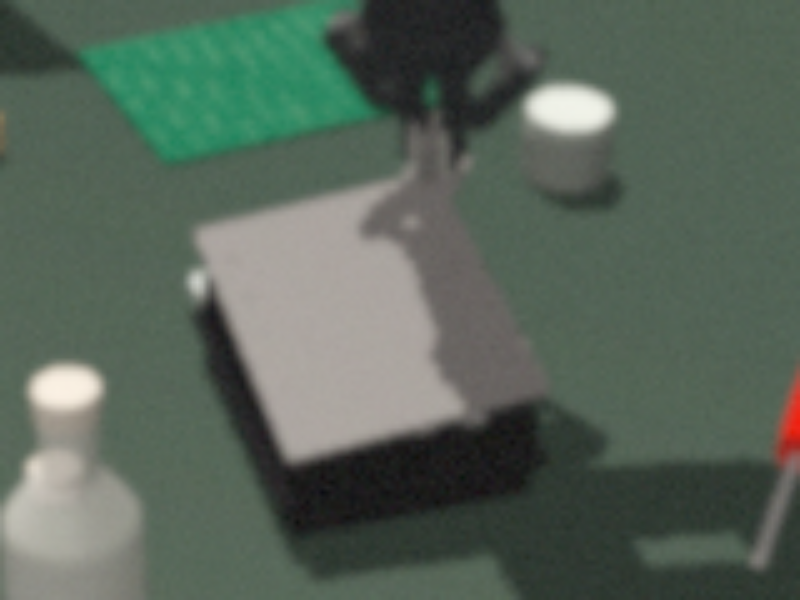

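The tab corner is up about 46 mm at (430,160) and the far corner is still seated at (290,462), so the peel is working. I'll peel further to free the last beads.

```bash
python3 -m inch '[[[0.0009,0,-0.0072],[0,-0.03,0],0],[[0.0009,0,-0.0072],[0,-0.03,0],0],[[0.0009,0,-0.0072],[0,-0.03,0],0],[[0.0009,0,-0.0072],[0,-0.03,0],0],[[0.0009,0,-0.0072],[0,-0.03,0],0],[[0.0009,0,-0.0072],[0,-0.03,0],0],[[0.0009,0,-0.0072],[0,-0.03,0],0],[[0,0,0],[0,0,0],0]]'
python3 to.py 471 -47 250 133.6
python3 - <<'E'
from h import *
im,W=cloud("scene"); P=box(W,[.5,-.06,.065],[.64,.12,.25]); P=P[np.linalg.norm(P[:,:2]-[.49,-.03],axis=1)>.06]
A=np.c_[P[:,:2],np.ones(len(P))]
for _ in range(3):
    c=np.linalg.lstsq(A,P[:,2],rcond=None)[0]; r=abs(A@c-P[:,2]); A=A[r<.006]; P=P[r<.006]
print("slope",c,np.degrees(np.arctan(np.hypot(*c[:2]))),np.degrees(np.arctan2(c[1],c[0])),len(P))
print(rect(box(W,[.4,-.1,.02],[.7,.2,.056])))
E
```

```text
time: 19.1
tool_pos: [0.4941, -0.0261, 0.1791]
tool_rot: [0.074, 0.91, 0.364, -0.182]
contact_force: [-0.4, -0.2, -0.1]
gripper_width: 0.105
grasp_force: 60.2
turn [0.0016 0.3961 0.    ] shift mm [-31.2  -0.8 -70.9] t 19.1 pos [ 0.4941 -0.0261  0.1791] w 0.105 F [-0.4 -0.2 -0.1] 60.2
slope [-0.31509993 -0.31003402  0.2990335 ] 23.847871421911254 -135.46429885823196 1861
(array([557.2,  35.2]), array([200.8, 152.8]), 82.2, 961, np.float64(35.2))
```

```bash
python3 -m inch '[[[-0.0015,0,-0.0037],[0,0,0],0],[[-0.002,0,-0.0046],[0,0,0],0],[[-0.002,0,-0.0046],[0,0,0],0],[[-0.003,0,-0.0074],[0,0,0],0],[[-0.004,0,-0.0092],[0,0,0],0],[[-0.006,0,-0.014],[0,0,0],0],[[-0.008,0,-0.0185],[0,0,0],0],[[-0.008,0,-0.0185],[0,0,0],0]]'
python3 - <<'E'
from h import *
im,W=cloud("scene"); cv2.imwrite("pics/p6.png",cv2.resize(im[100:290,240:440,::-1],(630,600)))
E
```

```text
time: 19.95
tool_pos: [0.4927, -0.0269, 0.268]
tool_rot: [0.074, 0.91, 0.364, -0.183]
contact_force: [1.0, -0.2, -0.9]
gripper_width: 0.105
grasp_force: 60.2
```

View pics/p6.png

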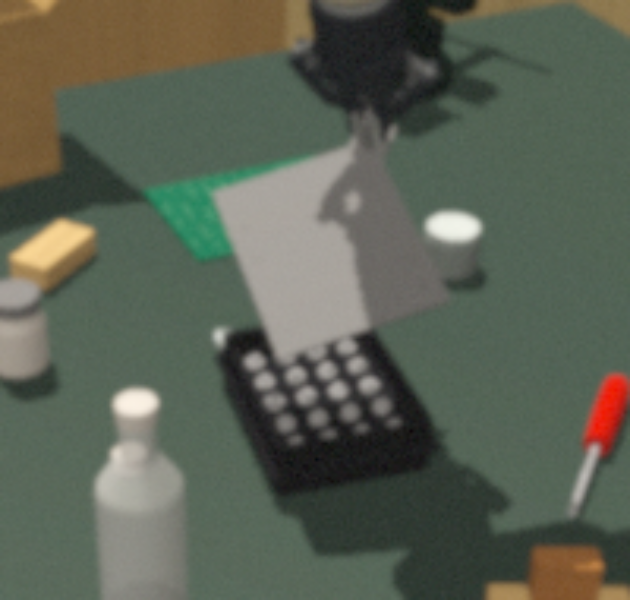

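The cover is free and hanging from the gripper at about (320,240), and the trays stayed in place. Next I'll level it and carry it over the mat.

```bash
python3 -m inch '[[[0,0,0],[0,0.05,0],0],[[0,0,0],[0,0.08,0],0],[[0,0,0],[0,0.08,0],0],[[0,0,0],[0,0.08,0],0],[[0,0,0],[0,0.066,0],0],[[0,0,0],[0,0.04,0],0],[[0,0,0],[0,0,0],0]]'
python3 to.py 356 -439 230 133.6
```

```text
time: 20.7
tool_pos: [0.4922, -0.0275, 0.2669]
tool_rot: [0.001, 0.929, 0.371, -0.0]
contact_force: [0.6, -0.6, -0.8]
gripper_width: 0.102
grasp_force: 60.2
turn [ 0.0015  0.0011 -0.0014] shift mm [-382.5  204.1   36.9] t 20.7 pos [ 0.4922 -0.0275  0.2669] w 0.102 F [ 0.6 -0.6 -0.8] 60.2
```

```bash
python3 -m inch '[[[-0.01,0.005,0],[0,0,0],0],[[-0.02,0.011,0],[0,0,0],0],[[-0.025,0.014,0],[0,0,0],0],[[-0.025,0.014,0],[0,0,0],0],[[-0.025,0.014,0],[0,0,0],0],[[-0.025,0.014,0],[0,0,0],0],[[-0.025,0.014,0],[0,0,0],0],[[-0.025,0.014,0],[0,0,0],0]]'
python3 -m inch '[[[-0.025,0.014,0.005],[0,0,0],0],[[-0.025,0.014,0.005],[0,0,0],0],[[-0.025,0.014,0.005],[0,0,0],0],[[-0.025,0.014,0.005],[0,0,0],0],[[-0.025,0.014,0.005],[0,0,0],0],[[-0.025,0.014,0.005],[0,0,0],0],[[-0.025,0.012,0.005],[0,0,0],0],[[-0.018,0.008,0.002],[0,0,0],0]]'
python3 -m inch '[[[-0.01,0.003,0],[0,0,0],0],[[-0.004,0,0],[0,0,0],0],[[0,0,0],[0,0,0],0],[[0,0,0],[0,0,0],0]]'
python3 to.py 356 -439 230 133.6
python3 - <<'E'
from h import *
for n in("top","scene"):
    im,W=cloud(n); cv2.imwrite(f"pics/f_{n}.png",im[:,:,::-1])
    P=box(W,[.3,-.5,.1],[.6,-.2,.26]); 
    if n=="scene":P=P[np.linalg.norm(P[:,:2]-[.356,-.439],axis=1)>.05]
    P=P[abs(P[:,2]-np.median(P[:,2]))<.02]
    A=np.c_[P[:,:2],np.ones(len(P))];Q=P
    for _ in range(4):
        c=np.linalg.lstsq(A,Q[:,2],rcond=None)[0]; r=abs(A@c-Q[:,2]); A=A[r<.005]; Q=Q[r<.005]
    print(n,"slope",np.round(c,3),rect(Q))
E
```

```text
time: 21.5
tool_pos: [0.4306, -0.2248, 0.2666]
tool_rot: [0.001, 0.928, 0.371, -0.001]
contact_force: [0.2, -0.5, -0.8]
gripper_width: 0.106
grasp_force: 60.2
time: 22.3
tool_pos: [0.362, -0.4334, 0.229]
tool_rot: [-0.0, 0.929, 0.371, -0.001]
contact_force: [-0.0, 0.2, -0.3]
gripper_width: 0.106
grasp_force: 60.1
time: 22.7
tool_pos: [0.3554, -0.443, 0.2302]
tool_rot: [0.001, 0.928, 0.372, -0.001]
contact_force: [0.0, 0.8, -1.0]
gripper_width: 0.1
grasp_force: 60.2
turn [0.0006 0.0014 0.0007] shift mm [ 3.2 -2.5  0.2] t 22.7 pos [ 0.3554 -0.443   0.2302] w 0.1 F [ 0.   0.8 -1. ] 60.2
top slope [-0.003 -0.005  0.202] (array([ 434.7, -363.7]), array([192.5, 160.8]), 81.8, 5693, np.float64(202.6))
scene slope [-0.005 -0.005  0.202] (array([ 440.1, -359.6]), array([198. , 148.5]), 82.1, 958, np.float64(202.0))
```

View pics/f_top.png

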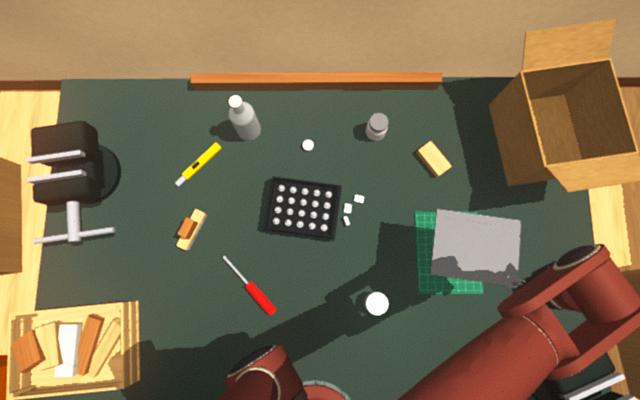

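The cover is level (slope under 0.5°), about 200 mm above the bench and within about 4 mm of the mat centre. Its apparent offset at (477,245) in this view is parallax. The scraper is standing and the other items haven't moved. I'll nudge it slightly, let it settle and hand in.

```bash
python3 -m inch '[[[0.002,-0.0015,0],[0,0,0],0],[[0.001,-0.001,0],[0,0,0],0],[[0,0,0],[0,0,0],0],[[0,0,0],[0,0,0],0],[[0,0,0],[0,0,0],0],[[0,0,0],[0,0,0],0],[[0,0,0],[0,0,0],0]]'
python3 -c "from plant import manip; print(manip.job_done())"
```

```text
time: 23.5
tool_pos: [0.3554, -0.4398, 0.2298]
tool_rot: [0.0, 0.929, 0.371, -0.001]
contact_force: [0.3, -0.2, -1.1]
gripper_width: 0.105
grasp_force: 60.2
the job is handed in; nothing more can be done
None
```

I handed the job in at 23.5 s: the scraper swept all three offcuts onto the bench and is standing back on its foot, and the cover, peeled tab corner first, is held level about 0.2 m above the middle of the mat; no verdict came back.

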